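# Clear the roller rig: hang the wheel on its J-hook and close the roller well

## Task

The wheel test is finished, so clear the roller rig. Lift the spoked wheel by its rim out of the rig and hang it over the J-hook of the stand, the hook passing between two spokes so that the wheel hangs still from the inside of its rim. Then slide the steel cover along its guide rails, without lifting it off the deck, and press its raised end down against the stiff lifter until it sits level and flush in the recess over the rollers; do not drop or bang the wheel, and leave everything else on the bench where it is.

Things in the scene. Friction and masses are not known exactly. Their poses are not given: they have to be found in the camera images.
- wheel: Wheel with black tyre, 0.42 kg +-1/3, 160 mm diameter. Origin: hub centre; x = axle. Tyre and rim form one ring 26 mm wide along the axle, inner radius 56, outer 80 mm. Hub 30 mm in diameter. Five spokes 9 mm wide, 72 degrees apart. Starts upright on two rollers in the rig's well, z up, axle along the rig's x, hub 56 mm above the deck, the lowest 24 mm sunk in the well; comes out straight up.
- wheel_gap (a point): Point of the wheel, turning with it: inner face of the rim (56 mm from the hub) midway between two neighbouring spokes, which lie 36 degrees either side of it. At the start this gap is the one nearest the top: 22 degrees from the top towards the wheel's +y.
- rig: Roller rig, fixed: grey casing 120 (x) by 330 (y) by 80 mm high; origin: centre of its underside, on the bench. Aluminium deck on top. Two guide rails along y, 60 mm apart inside, 8 wide, 10 mm high. Well with two rollers at the -y end, plain deck at the +y end. At the well a brake drum stands 46 mm out of the +x face; a 10 by 16 mm block, 50 mm high, stands on the deck at x 50, y -140 mm.
- well (a point): Centre of the well on the level of the deck (rig x 0, y -85, z 80 mm); axes as the rig. Around it the recess for the cover: 60 mm (x) by 138 mm (y), 8 mm deep, its floor a ledge 8 to 9 mm broad round an opening 44 by 120 mm over the rollers; at its +y end the ledge is the top of the lifter.
- cover: Loose steel plate, about 0.45 kg, 56 (x) by 134 (y) by 8 mm. Origin: centre of its underside, axes as the rig. Starts flat on the plain deck between the rails, its -y edge 5 to 35 mm short of the recess. Pushed to the rig's -y it tips into the recess, stops at its far wall and rests on the lifter. Seated: top flush with the deck, origin 8 mm below the well point and within 2 to 3 mm of it in x and y.
- cover_lip (a point): Top of the cover's upturned lip, middle of its outer (+y) face: cover x 0, y 67, z 22 mm. The lip runs along the whole +y edge of the cover, 56 mm (x), 8 mm thick (y), 14 mm above the plate's top; its outer face is flush with the plate's edge.
- lifter (a joint): Lifter bar in the +y end of the recess (well y +58 to +67, 40 mm long in x), by which the cover's lip end is raised for taking it out. 0 = up, its top 7 mm above the ledge; 0.007 = fully down, level with the ledge. Stiff: takes 9 N straight on it, stays where it is left, carries the cover's weight. Starts up (0 to 1 mm down), so the cover pushed home lies with its lip end 6 to 7 mm proud.
- stand: Hanging stand, fixed: dark steel foot 180 (x) by 140 (y) by 10 mm; origin: centre of its underside, on the bench. An aluminium post 30 by 30 mm rises at x = +70 mm to 289 mm above the bench. The steel J-hook is clamped to the post's -x face and points to the stand's -x.
- hook_seat (a point): Point on top of the J-hook's level arm, halfway along it, 229 to 259 mm above the bench (differs each time, clamped firmly); axes as the stand. The arm is a round bar 8 mm thick along x, straight from x = +48 (clamp plate 30 mm wide, 44 mm high, centred on the arm) to x = -48 mm, where it bends up to the tip. The wheel's rim is to rest on this arm, hub straight below.
- hook_tip (a point): Topmost point of the hook's upturned tip: 56 mm in front (-x) of hook_seat and 22 mm higher; the bar is 8 mm thick there too.
- capacitor: Dark blue capacitor can standing upright between rig and stand, diameter 70 mm, 140 mm high with its two terminals; origin at the centre of its underside. Bystander.
- motor: Small round motor standing on the foot of the stand, diameter 48 mm, 52 mm high with its shaft; origin at the centre of its underside. Bystander.
- resistor_a: Black ribbed tube resistor lying on the bench near the robot, 200 mm along its x, 47 mm wide, 58 mm high at its end clips; origin under its middle. Bystander.
- resistor_b: Another such resistor lying at the far side of the bench. Bystander.
- meter: Black hand multimeter lying on its back near the robot, 90 mm (x) by 190 mm (y) by 47 mm high at its knob; origin under its middle. Bystander.
- cell_pack: Yellow and black pack of battery cells at the far side, 70 by 106 mm, 71 mm high; origin under its middle. Bystander.
- disc_wheel: Small solid wheel without spokes lying flat at the far side, diameter 100 mm, 30 mm high at its hub; origin under its middle. Bystander, not the wheel to hang.

How it is judged (in metres and radians):
On the way, in this order (a step that is already met when the one before it is completed fails the run):
1. the wheel is hung over the J-hook by the inside of its rim and released, and hangs still (z of wheel in the frame of hook_seat between -0.062 and -0.05 m and y of wheel in the frame of hook_seat between -0.015 and 0.015 m and x of wheel in the frame of hook_seat between -0.045 and 0.04 m and angle between the x axis of wheel and the x axis of stand, either way round below 0.25 rad and contact force between wheel and stand above 1 N and linear speed of wheel below 0.05 m/s and contact force between wheel and the fingers below 0.05 N), for 0.3 s.
2. the cover is pressed home and sits level and flush in its recess over the rollers (z of cover in the frame of well between -0.0105 and -0.0055 m and y of cover in the frame of well between -0.006 and 0.006 m and angle between the z axis of cover and the z axis of rig, either way round below 0.03 rad and linear speed of cover below 0.02 m/s), for 0.3 s.
At the end, for the whole second after the job is handed in: The wheel hangs at rest on the hook by its inner rim: hub 50-62 mm below and within 15 mm sideways of the seat, axle within 0.25 rad of the hook, weight on it. The cover is at rest in the recess: underside 8 mm below the deck within 2.5 mm, 6 mm lengthwise, level within 0.03 rad (all of step 1 and all of step 2); the robot touches nothing.
It fails at once if the wheel is dropped or lies down on bench or rig (hub lower than 115 mm above the bench) (height (world z) of wheel below 0.115 m).
It fails at once if the wheel is banged against the stand or rig (over 60 N) (contact force between wheel and stand above 60 N or contact force between wheel and rig above 60 N).
It fails at once if the cover is lifted off the deck (its origin more than 25 mm above the deck) (z of cover in the frame of well above 0.025 m).
It fails at once if something else on the bench (capacitor, motor, a resistor, meter, cell pack or disc wheel) is shifted by more than 30 mm (distance of any of resistor_a, resistor_b, capacitor, meter, cell_pack, disc_wheel, motor from where it was at the start of the episode above 0.03 m).
It also fails if it takes over 72 s, if anything falls off the work surface, if the arm or the gripper's body presses on something with over 40 N, if the wrist force passes 120 N, or if a joint passes its speed limit or range.

## Robot

A 6-joint arm with a two-finger parallel gripper is mounted at the origin on the work surface. World frame = base frame: x ahead of the robot, y to its left, z up, the work surface at z = 0. Lengths are in m, angles in degrees, forces in N, time in s.
With the tool pointing down it reaches from about 0.25 to 0.8 m from the base axis. Payload 3.9 kg.
Tool frame: the origin (TCP) lies midway between the tips of the shut fingers; the grasp point (between the pads) lies 19 mm behind it; z points along the fingers, y is the line along which they close (so a half turn about z gives the same grasp; the last joint's range is limited). The gripper opens to 85 mm and grips with 20 to 120 N. Pads are 22 mm wide; open, the fingers measure 114 mm over their backs; the gripper's body (76 mm by 85 mm) begins 54 mm behind the grasp point. The pads swing forward as they close: fully open they stand 13 mm farther back than shut.
Start: joints at [75.287, 14.897, -7.913, 67.191, 0, 90], TCP at [0.133, 0.508, 0.231] pointing down, gripper open.
Joint ranges: [-159.42, 159.42], [-47.68, 98.78], [-73.54, 78.23], [-108.79, 121.32], [-90, 84.71], [-180, 180]. Speed limits (degrees/s): [147.25, 147.25, 180, 180, 180, 180].

## Interface

Orientations are given as a 3x3 rotation matrix whose columns are the frame's x, y, z axes.
In Python, from bench import status, viewer, job gives the robot as it stands.
- The arm moves only by the shell command python3 -m inch 'ROWS' [FORCE]. ROWS is JSON, a list of rows, each an object with "dp": the shift along the tool's x, y, z scaled (see below), a list of three; "twist": the turn, a rotation vector about the tool's x, y, z scaled (see below), a list of three; "fingers": the opening, from 0 (shut) to 1 (fully open). In form: [{"dp": [tx, ty, tz], "twist": [rx, ry, rz], "fingers": fingers}, ...]. A call has 1 to 20 rows; each row is the pose to reach, as a shift and turn from the pose commanded when the call began, along the tool's axes at that moment, turning the shorter way round; what a row does not reach only later rows make up. The controller multiplies each number of a shift by 80 cm and each number of a turn by 2 pi rad. A row lasts 1/10 s, in which the tool goes at most 50 mm and 8.59 degrees, less where a joint would pass 70% of its speed; a pose out of reach is approached as far as the arm can. A call with a number of a shift or a turn outside -1 to 1 is refused whole. A call with a gripper value outside its range is refused whole. The fingers move at their own pace and stop on an object; FORCE is the grip in N (left out, the last holds). Time passes only in rows, so rows that repeat a pose let the fingers close. It gives the time, the measured TCP pose, the force, the opening and the grip force at its end, in the units of the state.
- status.read_state(): the state, without advancing time (a new reading comes with each control period).
- viewer.get_image(name): name is "side" or "top"; returns a dict with "color" (400x640x3 uint8, blue, green, red), "fx", "fy", "cx", "cy" (pixels), "camera_from_world" (4x4, takes a point from world to camera coordinates). Camera axes: x right, y up, looking along -z (the intrinsics and any distortion apply to the point x, -y, -z); pixel columns grow to the right and rows downward; lengths in m; the calibration is good to about 2 mm. A picture is of the moment at which its call begins. There is no depth.
- job.sign_off(): hands the job in; it is judged then, once.
The state is a dict: "time": time; "joint_positions": joint angles; "joint_vel": joint speeds; "joint_efforts": joint torques, N m; "ee_pos": TCP position; "tool_rot": TCP orientation; "contact_force": force on the tool from outside, world axes, zero at the start; "moment": the same for the moment, N m; "width": opening from 0.0 (shut) to 1.0 (fully open); "grip_force": force on a finger pad.
Only numpy, scipy, OpenCV 4.12 (cv2) and the standard library are available. Lean on these libraries where they do the work, as an engineer would, in place of code of your own. Each camera call takes 0.05 s, during which the arm holds its last target. There are 200 camera calls.

## Working session

There is one attempt and no reset: what is moved stays moved. The work goes in short steps, Python scripts to look and compute and a shell command to move; the robot and the scene stay as the last step left them, time stands still between calls to the robot, and variables do not carry over. Pictures are saved under pics/ and viewed, at most 11 in all, crops included, and the job is handed in when it is done.

```bash
ls; mkdir -p pics
cat > h.py <<'E'
import numpy as np, cv2
from bench import status, viewer, job
def shot(n,f):
    d=viewer.get_image(n); cv2.imwrite(f,d["color"]); np.savez(f+'.npz',**{k:d[k] for k in("fx","fy","cx","cy","camera_from_world")}); return d
def proj(f,P):
    d=np.load(f+'.npz'); P=np.atleast_2d(P); T=d["camera_from_world"]; c=P@T[:3,:3].T+T[:3,3]
    return np.c_[d["cx"]+d["fx"]*c[:,0]/-c[:,2], d["cy"]-d["fy"]*c[:,1]/-c[:,2]]
def ray(f,u,v):
    d=np.load(f+'.npz'); T=d["camera_from_world"]; r=T[:3,:3].T@np.array([(u-d["cx"])/d["fx"],-(v-d["cy"])/d["fy"],-1]); return -T[:3,:3].T@T[:3,3], r
def atz(f,u,v,z):
    o,r=ray(f,u,v); return o+r*(z-o[2])/r[2]
E
python3 - <<'E'
from h import *
for n in("side","top"):
    d=shot(n,f"pics/{n}0.png"); print(n,d.keys(),d["fx"],d["camera_from_world"].round(3).tolist())
print(status.read_state())
E
```

```text
pics
side dict_keys(['color', 'fx', 'fy', 'cx', 'cy', 'camera_from_world']) 361.61839647353827 [[0.996, -0.083, 0.019, -0.547], [0.033, 0.578, 0.816, -0.157], [-0.079, -0.812, 0.578, -1.011], [0.0, 0.0, 0.0, 1.0]]
top dict_keys(['color', 'fx', 'fy', 'cx', 'cy', 'camera_from_world']) 423.06329947092473 [[-0.019, -1.0, -0.003, 0.045], [0.983, -0.019, 0.185, -0.554], [-0.185, 0.001, 0.983, -1.299], [0.0, 0.0, 0.0, 1.0]]
{'time': 0.1, 'joint_positions': array([ 7.52871523e+01,  1.49322111e+01, -7.97811748e+00,  6.71905145e+01,
       -1.14916767e-03,  8.99997105e+01]), 'joint_vel': array([ 0.01169988, -0.076717  ,  0.1823019 ,  0.07302706,  0.10336983,
       -0.06179256]), 'joint_efforts': array([-1.15457518e-03, -4.06507516e+01,  2.54527634e+01,  1.01431872e-02,
       -1.22014972e-04,  4.27061863e-06]), 'ee_pos': array([0.13318746, 0.50719169, 0.23054758]), 'tool_rot': array([[-9.67212119e-01,  2.53969553e-01, -4.27607428e-04],
       [ 2.53969913e-01,  9.67210612e-01, -1.70742624e-03],
       [-2.00478366e-05, -1.76004277e-03, -9.99998451e-01]]), 'contact_force': array([-0.74762351,  0.36336081, -0.42143163]), 'moment': array([-0.00691387,  0.02465702,  0.01196497]), 'grip_force': 0.0, 'width': 1.0018661962752144}
```

View pics/side0.png

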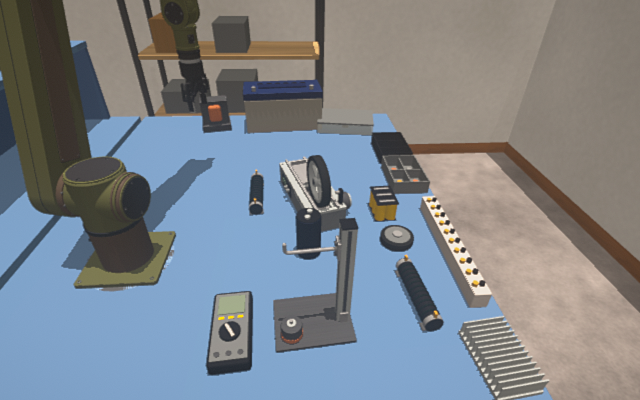

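View pics/top0.png

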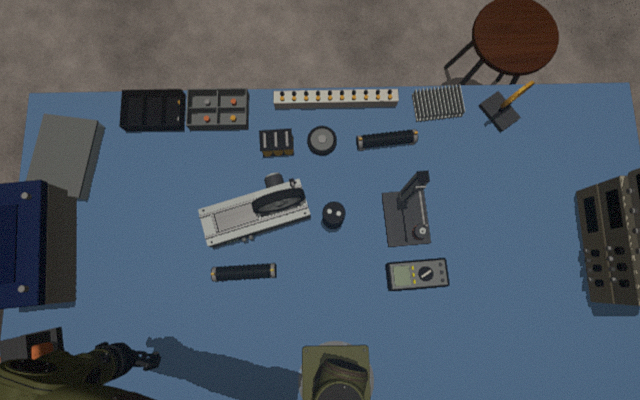

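Run:
```python
from h import *
t=cv2.imread('pics/top0.png'); s=cv2.imread('pics/side0.png')
R=lambda i,k:cv2.resize(i,None,fx=k,fy=k,interpolation=cv2.INTER_CUBIC)
cv2.imwrite('pics/c1.png',R(t[168:253,190:320],6))
a=R(t[165:255,375:440],6); b=R(s[205:355,265:365],3.6)
print(a.shape,b.shape)
cv2.imwrite('pics/c2.png',np.hstack([a,b]))
```

```text
(540, 390, 3) (540, 360, 3)
```

View pics/c1.png

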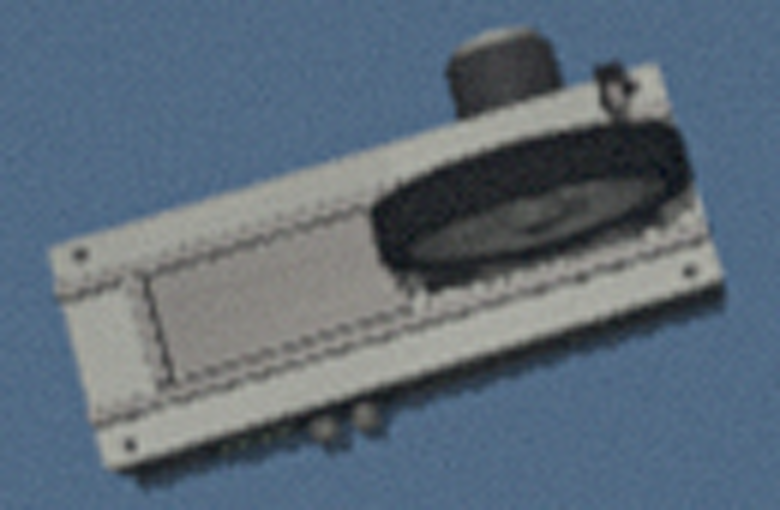

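View pics/c2.png

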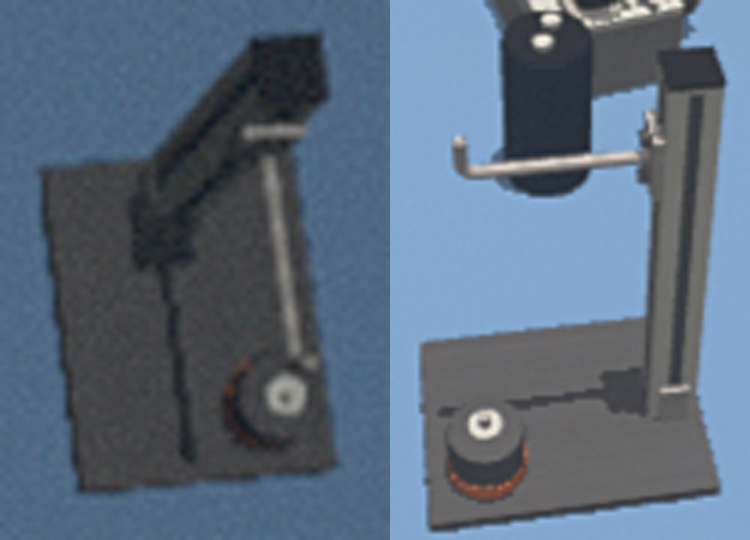

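```bash
cat > fit.py <<'E'
from h import *
from scipy.optimize import least_squares
def M(p,L):
    c,s=np.cos(p[2]),np.sin(p[2]); L=np.atleast_2d(L); return np.c_[p[0]+c*L[:,0]-s*L[:,1],p[1]+s*L[:,0]+c*L[:,1],L[:,2]]
T,S='pics/top0.png','pics/side0.png'
px=lambda l:np.array(l)/6+[190,168]
rc=px([[50,247],[657,66],[722,278],[108,467]])
rl=np.array([[.06,.165,.08],[.06,-.165,.08],[-.06,-.165,.08],[-.06,.165,.08]])
r=least_squares(lambda p:(proj(T,M(p,rl))-rc).ravel(),[.4,.1,.2]);rig=r.x
E
python3 - <<'E'
from fit import *
print('rig',rig,r.fun.round(2))
for q in([147,280],[172,383]): 
    w=atz(T,*px([q])[0],.102); c,s=np.cos(rig[2]),np.sin(rig[2]);d=w[:2]-rig[:2]; print('lip rig', c*d[0]+s*d[1],-s*d[0]+c*d[1])
# expected rim top of wheel etc
print('wheel', M(rig,[0,-.085,.136]), 'capac. top',atz(T,335,211,.135))
tp=np.array([[42,170],[80,490],[335,465],[252,38],[322,35],[328,98]])/6+[375,165]
tl=np.array([[.09,.07,.01],[-.09,.07,.01],[-.09,-.07,.01],[.085,.015,.289],[.085,-.015,.289],[.055,-.015,.289]])
def f(p):
    tip=M(p,[[-.056,p[4],p[3]+.022-.0],[.048,p[4],p[3]-.004],[-.052,p[4],p[3]-.004]])
    e1=proj(T,M(p,tl))-tp
    e2=proj(S,tip)-[[284.4,243.3],[334.5,248.9],[287.2,252.8]]
    e3=proj(T,tip[1:])-np.array([[268,150],[300,358]])/6-[375,165]
    return np.r_[e1.ravel(),e2.ravel(),e3.ravel()]
q=least_squares(f,[.45,-.25,.1,.24,0]); print('stand',q.x,q.fun.round(1))
print(proj(S,M(rig,rl)).round(0).tolist())
E
```

```text
rig [0.51535223 0.2429944  0.28112036] [-0.2  -0.04  0.15 -0.4   0.38  0.2  -0.32  0.2 ]
lip rig 0.023113935902850137 0.11623274909463271
lip rig -0.031603114193482 0.11734956787631029
wheel [[0.53893397 0.16133106 0.136     ]] capac. top [ 0.50430356 -0.00600703  0.135     ]
stand [ 0.49852736 -0.24233196  0.07236052  0.23040588 -0.00134392] [-0.3 -0.8 -0.1  0.3  0.5  0.5  0.  -0.1 -0.4 -0.6  0.1 -0.1 -1.1  0.2
  1.3 -0.4 -1.2  0.4  0.  -0.8 -0.4  0.1]
[[310.0, 157.0], [346.0, 207.0], [308.0, 215.0], [279.0, 162.0]]
```

```bash
cat > go.py <<'E'
from fit import *
from scipy.spatial.transform import Rotation as Ro
rig=np.array([.51535,.24299,.28112]); stand=np.array([.49853,-.24233,.07236]); seatz=.2304; seat=M(stand,[0,-.0013,seatz])[0]
hub=M(rig,[0,-.085,.136])[0]
def Rt(yaw,th): # tool y along yaw axis, z down, tilted th(deg) about that axis
    c,s=np.cos(yaw),np.sin(yaw); return Ro.from_rotvec(np.radians(th)*np.array([c,s,0])).as_matrix()@np.array([[-s,c,0],[c,s,0],[0,0,-1]])
def calc(p,R):
    st=status.read_state(); R0=st["tool_rot"]
    print('t',st['time'],'dp',((R0.T@(p-st["ee_pos"]))/.8).round(4).tolist(),'tw',(Ro.from_matrix(R0.T@R).as_rotvec()/2/np.pi).round(4).tolist(),'J',st['joint_positions'].round(1).tolist(),'F',st['contact_force'].round(1))
E
python3 - <<'E'
from go import *
R=Rt(rig[2],15); calc(hub-R[:,2]*.15,R); print(R,seat)
a=np.linspace(0,2*np.pi,9)[:-1]; 
for x in(-.013,.013):print(proj(S,M(rig,np.c_[0*a+x,-.085+.08*np.sin(a),.136+.08*np.cos(a)])).round(0).tolist())
E
```

```text
t 0.1 dp [-0.6252, -0.3311, -0.0623] tw [-0.0218, 0.038, 0.1634] J [75.3, 14.9, -8.0, 67.2, -0.0, 90.0] F [-0.7  0.4 -0.4]
[[-2.67978596e-01  9.60745317e-01 -7.18046483e-02]
 [ 9.28008714e-01  2.77431857e-01  2.48659186e-01]
 [ 2.58819045e-01  8.83342513e-18 -9.65925826e-01]] [ 0.49862399 -0.2436266   0.2304    ]
[[314.0, 159.0], [308.0, 157.0], [306.0, 169.0], [308.0, 188.0], [314.0, 203.0], [320.0, 207.0], [323.0, 196.0], [321.0, 175.0]]
[[322.0, 157.0], [316.0, 156.0], [313.0, 168.0], [316.0, 186.0], [322.0, 202.0], [328.0, 205.0], [332.0, 194.0], [329.0, 173.0]]
```

```bash
python3 -m inch '[{"dp":[0,0,-0.06],"twist":[0,0,0],"fingers":1},{"dp":[-0.6252,-0.3311,-0.0623],"twist":[-0.0218,0.038,0.1634],"fingers":1},{"dp":[-0.6252,-0.3311,-0.0623],"twist":[-0.0218,0.038,0.1634],"fingers":1},{"dp":[-0.6252,-0.3311,-0.0623],"twist":[-0.0218,0.038,0.1634],"fingers":1},{"dp":[-0.6252,-0.3311,-0.0623],"twist":[-0.0218,0.038,0.1634],"fingers":1},{"dp":[-0.6252,-0.3311,-0.0623],"twist":[-0.0218,0.038,0.1634],"fingers":1},{"dp":[-0.6252,-0.3311,-0.0623],"twist":[-0.0218,0.038,0.1634],"fingers":1},{"dp":[-0.6252,-0.3311,-0.0623],"twist":[-0.0218,0.038,0.1634],"fingers":1},{"dp":[-0.6252,-0.3311,-0.0623],"twist":[-0.0218,0.038,0.1634],"fingers":1},{"dp":[-0.6252,-0.3311,-0.0623],"twist":[-0.0218,0.038,0.1634],"fingers":1},{"dp":[-0.6252,-0.3311,-0.0623],"twist":[-0.0218,0.038,0.1634],"fingers":1},{"dp":[-0.6252,-0.3311,-0.0623],"twist":[-0.0218,0.038,0.1634],"fingers":1},{"dp":[-0.6252,-0.3311,-0.0623],"twist":[-0.0218,0.038,0.1634],"fingers":1},{"dp":[-0.6252,-0.3311,-0.0623],"twist":[-0.0218,0.038,0.1634],"fingers":1},{"dp":[-0.6252,-0.3311,-0.0623],"twist":[-0.0218,0.038,0.1634],"fingers":1},{"dp":[-0.6252,-0.3311,-0.0623],"twist":[-0.0218,0.038,0.1634],"fingers":1},{"dp":[-0.6252,-0.3311,-0.0623],"twist":[-0.0218,0.038,0.1634],"fingers":1},{"dp":[-0.6252,-0.3311,-0.0623],"twist":[-0.0218,0.038,0.1634],"fingers":1}]' 60
python3 - <<'E'
from go import *
R=Rt(rig[2],15); calc(hub-R[:,2]*.049,R)
t=shot('top','pics/t1.png')['color'];s=shot('side','pics/s1.png')['color']
K=lambda i,k:cv2.resize(i,None,fx=k,fy=k,interpolation=cv2.INTER_CUBIC)
cv2.imwrite('pics/c3.png',np.hstack([K(t[150:250,220:320],4),K(s[110:210,270:370],4)]))
E
```

```text
time: 1.9
ee_pos: [0.5491, 0.1254, 0.2816]
tool_rot: [[-0.27, 0.96, -0.071], [0.927, 0.279, 0.25], [0.26, 0.002, -0.966]]
contact_force: [1.1, -0.3, -0.1]
width: 1.0
grip_force: 0.0
t 1.9 dp [-0.0022, 0.0001, 0.1266] tw [0.0002, -0.0002, 0.0003] J [4.5, 19.7, 4.9, 78.2, 14.8, 77.9] F [ 1.1 -0.3 -0.1]
```

View pics/c3.png

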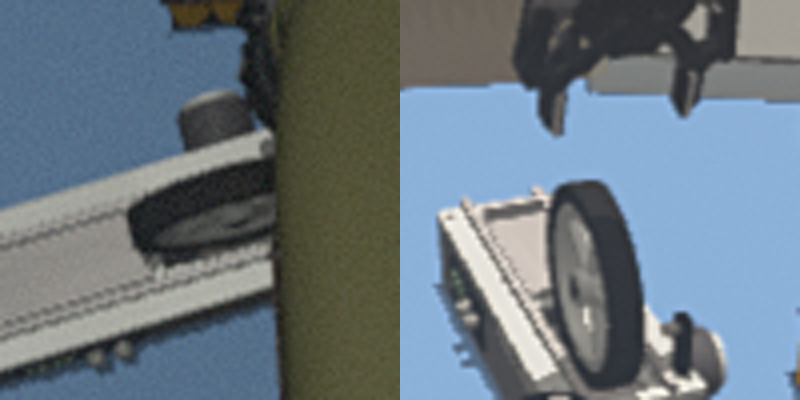

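The side view shows the open fingers straddling the wheel's plane, with tips near crop pixels (558,130) and (688,112) and the tyre top near (580,183). I'll descend and grip.

```bash
python3 -m inch '[{"dp":[0,0,0.04],"twist":[0,0,0],"fingers":1},{"dp":[-0.002,0,0.08],"twist":[0,0,0],"fingers":1},{"dp":[-0.002,0,0.1],"twist":[0,0,0],"fingers":1},{"dp":[-0.002,0,0.115],"twist":[0,0,0],"fingers":1},{"dp":[-0.002,0,0.1266],"twist":[0,0,0],"fingers":1},{"dp":[-0.002,0,0.1266],"twist":[0,0,0],"fingers":1},{"dp":[-0.002,0,0.1266],"twist":[0,0,0],"fingers":0.6},{"dp":[-0.002,0,0.1266],"twist":[0,0,0],"fingers":0.4},{"dp":[-0.002,0,0.1266],"twist":[0,0,0],"fingers":0.3},{"dp":[-0.002,0,0.1266],"twist":[0,0,0],"fingers":0},{"dp":[-0.002,0,0.1266],"twist":[0,0,0],"fingers":0},{"dp":[-0.002,0,0.1266],"twist":[0,0,0],"fingers":0},{"dp":[-0.002,0,0.1266],"twist":[0,0,0],"fingers":0},{"dp":[-0.002,0,0.1266],"twist":[0,0,0],"fingers":0},{"dp":[-0.002,0,0.1266],"twist":[0,0,0],"fingers":0}]' 40
python3 -c "
from go import *
R=Rt(rig[2],15); st=status.read_state();calc(st['ee_pos']+[0,0,.1],st['tool_rot']);print(st['ee_pos']-(hub-R[:,2]*.049))"
```

```text
time: 3.5
ee_pos: [0.5434, 0.1483, 0.1836]
tool_rot: [[-0.268, 0.961, -0.07], [0.928, 0.277, 0.25], [0.26, 0.002, -0.966]]
contact_force: [-0.0, -0.8, 5.3]
width: 0.301
grip_force: 40.3
t 3.5 dp [0.0325, 0.0003, -0.1207] tw [0.0, 0.0, 0.0] J [6.9, 21.4, -7.3, 63.6, 14.9, 80.5] F [-0.  -0.8  5.3]
[ 0.0009641  -0.0008272   0.00022415]
```

```bash
python3 -m inch '[{"dp":[0,0,0],"twist":[0,0,0],"fingers":0},{"dp":[0,0,0],"twist":[0,0,0],"fingers":0},{"dp":[0.005,0,-0.018],"twist":[0,0,0],"fingers":0},{"dp":[0.01,0,-0.036],"twist":[0,0,0],"fingers":0},{"dp":[0.015,0,-0.056],"twist":[0,0,0],"fingers":0},{"dp":[0.02,0,-0.076],"twist":[0,0,0],"fingers":0},{"dp":[0.026,0,-0.097],"twist":[0,0,0],"fingers":0},{"dp":[0.0325,0,-0.1207],"twist":[0,0,0],"fingers":0},{"dp":[0.037,0,-0.138],"twist":[0,0,0],"fingers":0},{"dp":[0.042,0,-0.157],"twist":[0,0,0],"fingers":0},{"dp":[0.042,0,-0.157],"twist":[0,0,0],"fingers":0}]' 110
cat >> go.py <<'E'
def hubpose(): # where hub should be, from tool, if grasp held
    st=status.read_state(); return st["ee_pos"]+st["tool_rot"]@(Rt(rig[2],15).T@(hub-np.array([.5434,.1483,.1836])))
off=Rt(rig[2],15).T@(hub-np.array([.5434,.1483,.1836]))
def wheelto(d,th=37,yaw=stand[2]): # hub at seat + d (stand axes)
    R=Rt(yaw,th); h=M(stand,[d[0],-.0013+d[1],seatz+d[2]])[0]; calc(h-R@off,R)
E
python3 -c "
from go import *
print(hubpose()); wheelto([-.13,0,.04])"
```

```text
time: 4.6
ee_pos: [0.5435, 0.1482, 0.3136]
tool_rot: [[-0.269, 0.961, -0.07], [0.928, 0.277, 0.25], [0.26, 0.003, -0.966]]
contact_force: [0.7, -0.1, -4.5]
width: 0.289
grip_force: 108.7
[0.53917985 0.1612814  0.26598938]
t 4.6 dp [-0.4442, -0.3559, -0.1149] tw [-0.0143, 0.0607, 0.0302] J [6.9, 19.0, 8.5, 81.8, 14.9, 80.4] F [ 0.7 -0.1 -4.5]
```

```bash
python3 -m inch '[{"dp":[-0.022,-0.018,-0.006],"twist":[-0.0007,0.003,0.0015],"fingers":0},{"dp":[-0.056,-0.044,-0.014],"twist":[-0.0018,0.0076,0.0038],"fingers":0},{"dp":[-0.089,-0.071,-0.023],"twist":[-0.0029,0.012,0.006],"fingers":0},{"dp":[-0.133,-0.107,-0.034],"twist":[-0.0043,0.018,0.009],"fingers":0},{"dp":[-0.178,-0.142,-0.046],"twist":[-0.0057,0.024,0.012],"fingers":0},{"dp":[-0.222,-0.178,-0.057],"twist":[-0.0072,0.03,0.015],"fingers":0},{"dp":[-0.267,-0.214,-0.069],"twist":[-0.0086,0.036,0.018],"fingers":0},{"dp":[-0.311,-0.249,-0.08],"twist":[-0.01,0.0425,0.021],"fingers":0},{"dp":[-0.355,-0.285,-0.092],"twist":[-0.0114,0.0486,0.024],"fingers":0},{"dp":[-0.391,-0.313,-0.101],"twist":[-0.0126,0.0534,0.0266],"fingers":0},{"dp":[-0.422,-0.338,-0.109],"twist":[-0.0136,0.0577,0.0287],"fingers":0},{"dp":[-0.4442,-0.3559,-0.1149],"twist":[-0.0143,0.0607,0.0302],"fingers":0},{"dp":[-0.4442,-0.3559,-0.1149],"twist":[-0.0143,0.0607,0.0302],"fingers":0},{"dp":[-0.4442,-0.3559,-0.1149],"twist":[-0.0143,0.0607,0.0302],"fingers":0},{"dp":[-0.4442,-0.3559,-0.1149],"twist":[-0.0143,0.0607,0.0302],"fingers":0}]'
python3 - <<'E'
from go import *
print(hubpose(),seat); wheelto([-.13,0,-.029])
t=shot('top','pics/t2.png')['color'];s=shot('side','pics/s2.png')['color']
K=lambda i,k:cv2.resize(i,None,fx=k,fy=k,interpolation=cv2.INTER_CUBIC)
cv2.imwrite('pics/c4.png',np.hstack([K(t[160:280,370:470],4),K(s[190:310,240:340],4)]))
E
```

```text
time: 6.1
ee_pos: [0.3714, -0.2829, 0.3083]
tool_rot: [[-0.057, 0.997, -0.045], [0.796, 0.073, 0.601], [0.602, -0.002, -0.798]]
contact_force: [-0.4, -0.1, -3.3]
width: 0.286
grip_force: 109.1
[ 0.3684469  -0.25239015  0.2693778 ] [ 0.49862399 -0.2436266   0.2304    ]
t 6.1 dp [-0.0518, 0.0006, 0.0673] tw [-0.0003, -0.0001, -0.0001] J [-50.9, 30.4, 15.6, 106.9, 20.1, 29.1] F [-0.4 -0.1 -3.3]
```

View pics/c4.png

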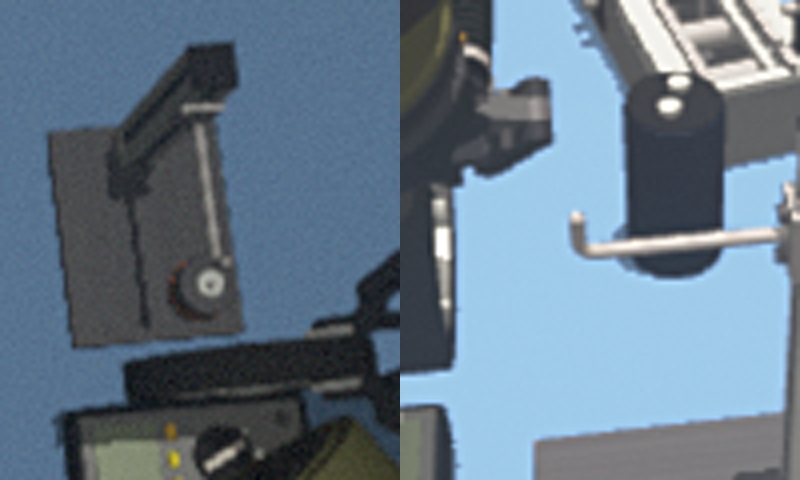

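Run:
```python
from go import *
st=status.read_state(); R=st['tool_rot'];h=hubpose()
ax=R[:,1]; u=np.cross(ax,[0,0,1]);u/=np.linalg.norm(u);w=np.cross(u,ax)
a=np.linspace(0,2*np.pi,73)
P=np.vstack([h+x*ax+.08*(np.outer(np.cos(a),u)+np.outer(np.sin(a),w)) for x in(-.013,.013)])
# draw outline, spokes prediction
t=cv2.imread('pics/t2.png');s=cv2.imread('pics/s2.png')
K=lambda i,k:cv2.resize(i,None,fx=k,fy=k,interpolation=cv2.INTER_CUBIC)
out=[]
for im,f,(x0,y0) in((t,'pics/t2.png',(380,215)),(s,'pics/s2.png',(300,215))):
    if f[5]=='s': x0,y0=225,215
    c=K(im[y0:y0+90,x0:x0+65],6)
    q=((proj(f,P)-[x0,y0])*6+2.5).astype(int)
    for k in(0,73): cv2.polylines(c,[q[k:k+73]],False,(0,255,0),1)
    up=[0,0,1]-ax*ax[2]
    for b in(36,108,180,252,324):
        d=Ro.from_rotvec(np.radians(b)*ax).apply(up); l=proj(f,np.array([h+.015*d+.006*ax,h+.056*d+.006*ax]))
        l=((l-[x0,y0])*6+2.5).astype(int); cv2.line(c,tuple(map(int,l[0])),tuple(map(int,l[1])),(0,0,255),1)
    out.append(c)
cv2.imwrite('pics/c5.png',np.hstack(out))
```

```text
(no output)
```

View pics/c5.png

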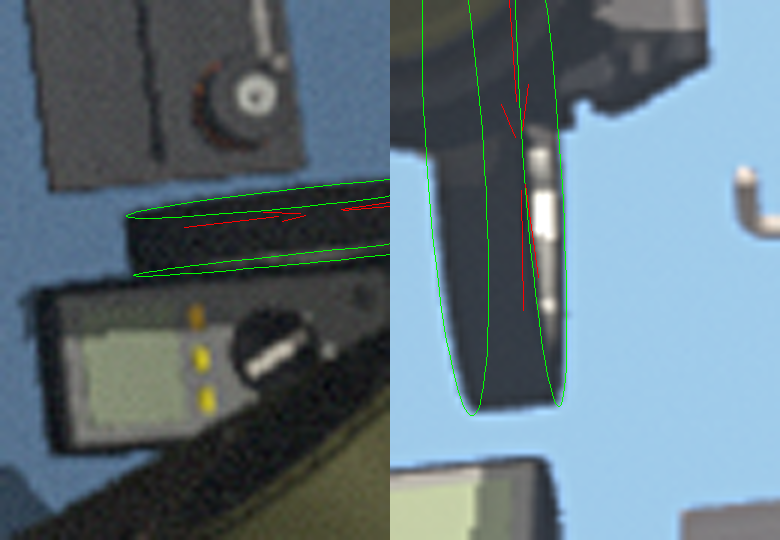

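The predicted outline matches the wheel to within about 1 px, so it hasn't slipped in the grip. In the side crop the wheel's bottom is at row 405 against a predicted 410. I'll lower it to insertion height and slide it on partway.

```bash
python3 -m inch '[{"dp":[-0.02,0,0.026],"twist":[0,0,0],"fingers":0},{"dp":[-0.04,0,0.052],"twist":[0,0,0],"fingers":0},{"dp":[-0.0525,0.0006,0.0683],"twist":[-0.0003,0,0],"fingers":0},{"dp":[-0.0525,0.0006,0.0683],"twist":[-0.0003,0,0],"fingers":0},{"dp":[-0.0525,0.0006,0.0683],"twist":[-0.0003,0,0],"fingers":0},{"dp":[-0.0525,0.02,0.0683],"twist":[-0.0003,0,0],"fingers":0},{"dp":[-0.0525,0.04,0.0683],"twist":[-0.0003,0,0],"fingers":0},{"dp":[-0.0525,0.054,0.0683],"twist":[-0.0003,0,0],"fingers":0},{"dp":[-0.0525,0.054,0.0683],"twist":[-0.0003,0,0],"fingers":0}]'
python3 - <<'E'
from go import *
h=hubpose(); c,s=np.cos(stand[2]),np.sin(stand[2]); d=h-seat; print('hub rel',c*d[0]+s*d[1],-s*d[0]+c*d[1],d[2])
wheelto([-.012,0,-.03])
t=shot('top','pics/t3.png')['color'];s=shot('side','pics/s3.png')['color']
K=lambda i,k:cv2.resize(i,None,fx=k,fy=k,interpolation=cv2.INTER_CUBIC)
cv2.imwrite('pics/c6.png',np.hstack([K(t[175:255,390:455],6),K(s[210:290,255:320],6)]))
E
```

```text
time: 7.1
ee_pos: [0.4163, -0.2808, 0.2399]
tool_rot: [[-0.06, 0.997, -0.043], [0.797, 0.073, 0.6], [0.601, 0.002, -0.799]]
contact_force: [-0.2, -0.4, -4.8]
width: 0.286
grip_force: 109.1
hub rel -0.08545535858412562 -0.0006061298697754283 -0.029518815823995515
t 7.1 dp [0.0, 0.0919, 0.001] tw [0.0001, 0.0002, 0.0003] J [-47.7, 34.3, 12.6, 98.9, 21.8, 32.0] F [-0.2 -0.4 -4.8]
```

View pics/c6.png

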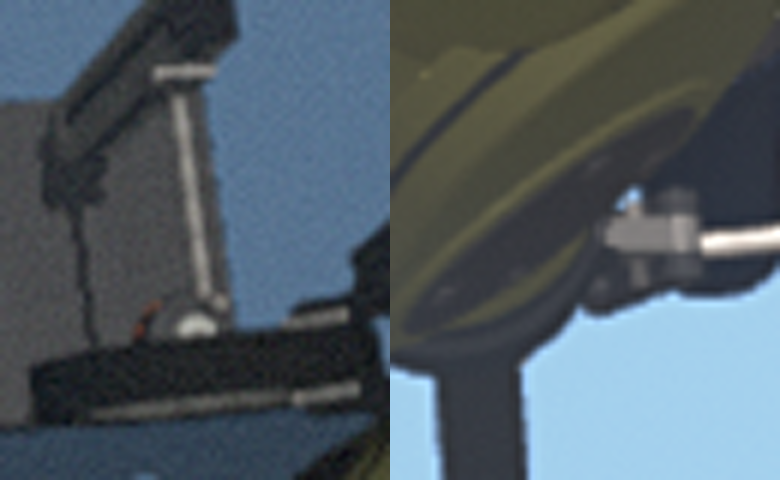

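The tip sits at crop (210,300), at the middle of the ring (columns 30–385) and just in front of it. I'll insert gently and watch the force.

```bash
python3 -m inch '[{"dp":[0,0.006,0.0008],"twist":[0,0,0],"fingers":0},{"dp":[0,0.012,0.001],"twist":[0,0,0],"fingers":0},{"dp":[0,0.018,0.001],"twist":[0,0,0],"fingers":0},{"dp":[0,0.024,0.001],"twist":[0,0,0],"fingers":0},{"dp":[0,0.03,0.001],"twist":[0,0,0],"fingers":0},{"dp":[0,0.03,0.001],"twist":[0,0,0],"fingers":0}]'
python3 -m inch '[{"dp":[0,0.006,0],"twist":[0,0,0],"fingers":0},{"dp":[0,0.012,0],"twist":[0,0,0],"fingers":0},{"dp":[0,0.018,0],"twist":[0,0,0],"fingers":0},{"dp":[0,0.018,0],"twist":[0,0,0],"fingers":0}]'
```

```text
time: 7.8
ee_pos: [0.4388, -0.2787, 0.2391]
tool_rot: [[-0.057, 0.997, -0.043], [0.796, 0.072, 0.6], [0.602, 0.0, -0.799]]
contact_force: [-0.4, -0.2, -4.9]
width: 0.282
grip_force: 109.2
time: 8.2
ee_pos: [0.4532, -0.2777, 0.2392]
tool_rot: [[-0.057, 0.997, -0.043], [0.797, 0.072, 0.6], [0.602, 0.0, -0.799]]
contact_force: [-0.4, 0.0, -4.7]
width: 0.285
grip_force: 109.2
```

```bash
python3 -m inch '[{"dp":[0,0.008,0],"twist":[0,0,0],"fingers":0},{"dp":[0,0.018,0],"twist":[0,0,0],"fingers":0},{"dp":[0,0.028,0],"twist":[0,0,0],"fingers":0},{"dp":[0,0.038,0],"twist":[0,0,0],"fingers":0},{"dp":[0,0.044,0],"twist":[0,0,0],"fingers":0},{"dp":[0,0.044,0],"twist":[0,0,0],"fingers":0}]'
python3 - <<'E'
from go import *
h=hubpose(); c,s=np.cos(stand[2]),np.sin(stand[2]); d=h-seat; print('hub rel',c*d[0]+s*d[1],-s*d[0]+c*d[1],d[2])
wheelto([-.012,0,-.05]); wheelto([-.012,0,-.056])
E
```

```text
time: 8.8
ee_pos: [0.4884, -0.2751, 0.239]
tool_rot: [[-0.058, 0.997, -0.043], [0.796, 0.072, 0.6], [0.602, 0.0, -0.799]]
contact_force: [-0.4, -1.0, -4.1]
width: 0.287
grip_force: 109.1
hub rel -0.013160302633352017 -4.480796308631546e-05 -0.030364464779872896
t 8.8 dp [-0.0147, 0.0015, 0.0196] tw [0.0001, -0.0, -0.0] J [-42.9, 39.2, 21.8, 101.5, 24.2, 36.6] F [-0.4 -1.  -4.1]
t 8.8 dp [-0.0192, 0.0015, 0.0256] tw [0.0001, -0.0, -0.0] J [-42.9, 39.2, 21.8, 101.5, 24.2, 36.6] F [-0.4 -1.  -4.1]
```

```bash
python3 -m inch '[{"dp":[-0.005,0.0015,0.0066],"twist":[0,0,0],"fingers":0},{"dp":[-0.01,0.0015,0.0132],"twist":[0,0,0],"fingers":0},{"dp":[-0.0147,0.0015,0.0196],"twist":[0,0,0],"fingers":0},{"dp":[-0.0155,0.0015,0.0206],"twist":[0,0,0],"fingers":0},{"dp":[-0.0165,0.0015,0.022],"twist":[0,0,0],"fingers":0},{"dp":[-0.0165,0.0015,0.022],"twist":[0,0,0],"fingers":0}]'
python3 -m inch '[{"dp":[-0.0006,0,0.0008],"twist":[0,0,0],"fingers":0},{"dp":[-0.0011,0,0.0015],"twist":[0,0,0],"fingers":0},{"dp":[-0.0011,0,0.0015],"twist":[0,0,0],"fingers":0}]'
```

```text
time: 9.4
ee_pos: [0.4887, -0.2751, 0.2172]
tool_rot: [[-0.057, 0.997, -0.043], [0.796, 0.071, 0.601], [0.602, -0.0, -0.798]]
contact_force: [-0.5, 0.2, -3.9]
width: 0.285
grip_force: 109.2
time: 9.7
ee_pos: [0.4888, -0.2751, 0.2158]
tool_rot: [[-0.057, 0.997, -0.043], [0.797, 0.071, 0.6], [0.602, 0.0, -0.799]]
contact_force: [-0.4, -0.0, -4.8]
width: 0.286
grip_force: 109.2
```

```bash
python3 -m inch '[{"dp":[-0.0008,0,0.001],"twist":[0,0,0],"fingers":0},{"dp":[-0.0015,0,0.002],"twist":[0,0,0],"fingers":0},{"dp":[-0.0015,0,0.002],"twist":[0,0,0],"fingers":0}]'
python3 -m inch '[{"dp":[-0.0008,0,0.001],"twist":[0,0,0],"fingers":0},{"dp":[-0.0008,0,0.001],"twist":[0,0,0],"fingers":0}]'
python3 -m inch '[{"dp":[-0.0008,0,0.001],"twist":[0,0,0],"fingers":0},{"dp":[-0.0008,0,0.001],"twist":[0,0,0],"fingers":0}]'
```

```text
time: 10.0
ee_pos: [0.4888, -0.2751, 0.2136]
tool_rot: [[-0.057, 0.997, -0.043], [0.796, 0.071, 0.601], [0.602, -0.0, -0.798]]
contact_force: [-0.6, 0.6, -5.1]
width: 0.286
grip_force: 109.2
time: 10.2
ee_pos: [0.4888, -0.2751, 0.2129]
tool_rot: [[-0.057, 0.997, -0.042], [0.796, 0.071, 0.601], [0.602, 0.0, -0.798]]
contact_force: [-0.2, 0.2, -4.1]
width: 0.289
grip_force: 109.3
time: 10.4
ee_pos: [0.4889, -0.2751, 0.2126]
tool_rot: [[-0.057, 0.998, -0.042], [0.796, 0.071, 0.601], [0.602, 0.001, -0.798]]
contact_force: [-0.8, -0.7, 1.4]
width: 0.286
grip_force: 109.9
```

```bash
python3 -m inch '[{"dp":[0,0,0],"twist":[0,0,0],"fingers":0},{"dp":[0,0,0],"twist":[0,0,0],"fingers":0},{"dp":[0,0,0],"twist":[0,0,0],"fingers":0}]' 20
python3 -m inch '[{"dp":[0,0,0],"twist":[0,0,0],"fingers":0.33},{"dp":[0,0,0],"twist":[0,0,0],"fingers":0.4},{"dp":[0,0,0],"twist":[0,0,0],"fingers":0.5},{"dp":[0,0,0],"twist":[0,0,0],"fingers":0.6},{"dp":[0,0,0],"twist":[0,0,0],"fingers":0.65},{"dp":[0,0,0],"twist":[0,0,0],"fingers":0.65},{"dp":[0,0,0],"twist":[0,0,0],"fingers":0.65},{"dp":[0,0,0],"twist":[0,0,0],"fingers":0.65},{"dp":[0,0,0],"twist":[0,0,0],"fingers":0.65},{"dp":[0,0,0],"twist":[0,0,0],"fingers":0.65}]'
```

```text
time: 10.7
ee_pos: [0.4889, -0.2751, 0.2125]
tool_rot: [[-0.057, 0.997, -0.042], [0.796, 0.071, 0.601], [0.602, 0.001, -0.798]]
contact_force: [-1.1, -2.0, 5.0]
width: 0.284
grip_force: 110.0
time: 11.7
ee_pos: [0.4888, -0.2752, 0.2118]
tool_rot: [[-0.057, 0.997, -0.043], [0.797, 0.071, 0.6], [0.602, 0.0, -0.799]]
contact_force: [0.5, -0.3, 0.3]
width: 0.652
grip_force: 0.0
```

```bash
python3 -m inch '[{"dp":[0,0,-0.01],"twist":[0,0,0],"fingers":0.65},{"dp":[0,0,-0.03],"twist":[0,0,0],"fingers":0.65},{"dp":[0,0,-0.06],"twist":[0,0,0],"fingers":0.65},{"dp":[0,0,-0.1],"twist":[0,0,0],"fingers":0.65},{"dp":[0,0,-0.15],"twist":[0,0,0],"fingers":0.65},{"dp":[0,0,-0.2],"twist":[0,0,0],"fingers":0.65},{"dp":[0,0,-0.2],"twist":[0,0,0],"fingers":0.5}]'
python3 - <<'E'
from go import *
calc(np.array([.35,-.05,.42]),Rt(rig[2],0))
t=shot('top','pics/t4.png')['color'];s=shot('side','pics/s4.png')['color']
K=lambda i,k:cv2.resize(i,None,fx=k,fy=k,interpolation=cv2.INTER_CUBIC)
cv2.imwrite('pics/c7.png',np.hstack([K(t[155:255,375:455],5),K(s[210:310,265:345],5)]))
E
```

```text
time: 12.4
ee_pos: [0.4853, -0.3576, 0.3233]
tool_rot: [[-0.058, 0.998, -0.019], [0.81, 0.058, 0.583], [0.583, 0.018, -0.812]]
contact_force: [-0.3, 0.2, 0.3]
width: 0.506
grip_force: 0.0
t 12.4 dp [0.3918, -0.1444, 0.1291] tw [0.0139, -0.0983, -0.0335] J [-47.9, 46.1, 48.7, 121.3, 22.1, 32.7] F [-0.3  0.2  0.3]
```

View pics/c7.png

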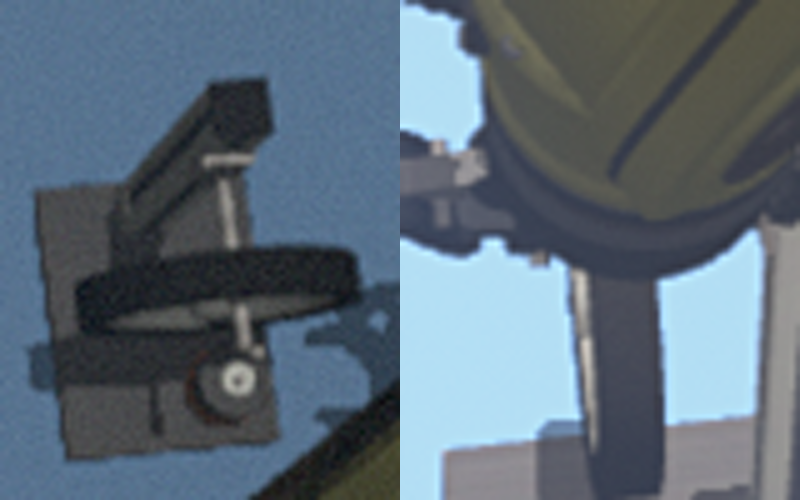

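The wheel hangs on the hook: in the top crop the arm passes through the ring at (235,250–310), with the tip in front at (260,352). Next I'll clear the arm away and go to the cover.

Run:
```python
from go import *
R0=status.read_state()
calc(np.array([.36,-.30,.42]),R0['tool_rot'])
calc(M(rig,[0,.150,.25])[0],Rt(rig[2],0))
```

```text
t 12.5 dp [0.1365, -0.1502, -0.0554] tw [0.0, 0.0, 0.0] J [-47.8, 46.1, 48.3, 121.3, 22.2, 32.7] F [0.2 0.2 0.6]
t 12.5 dp [0.6966, 0.0398, 0.6178] tw [0.0133, -0.0994, -0.0334] J [-47.8, 46.1, 48.3, 121.3, 22.2, 32.7] F [0.2 0.2 0.6]
```

```bash
python3 -m inch '[{"dp":[0.03,-0.03,-0.01],"twist":[0.003,-0.02,-0.007],"fingers":0.3},{"dp":[0.07,-0.07,-0.03],"twist":[0.006,-0.04,-0.014],"fingers":0},{"dp":[0.1,-0.11,-0.04],"twist":[0.009,-0.06,-0.02],"fingers":0},{"dp":[0.1365,-0.15,-0.055],"twist":[0.013,-0.09,-0.03],"fingers":0},{"dp":[0.1365,-0.15,-0.055],"twist":[0.0133,-0.0994,-0.0334],"fingers":0},{"dp":[0.1365,-0.15,-0.055],"twist":[0.0133,-0.0994,-0.0334],"fingers":0},{"dp":[0.1365,-0.15,-0.055],"twist":[0.0133,-0.0994,-0.0334],"fingers":0}]'
python3 - <<'E'
from go import *
calc(M(rig,[0,.150,.25])[0],Rt(rig[2],0))
E
```

```text
time: 13.2
ee_pos: [0.3597, -0.2982, 0.4184]
tool_rot: [[-0.28, 0.96, -0.001], [0.96, 0.28, 0.001], [0.002, -0.001, -1.0]]
contact_force: [0.6, -0.1, -0.8]
width: 0.001
grip_force: 0.0
t 13.2 dp [0.7822, 0.3766, 0.2115] tw [-0.0001, -0.0003, 0.0004] J [-39.7, 8.7, 11.7, 93.1, 0.0, 34.1] F [ 0.6 -0.1 -0.8]
```

```bash
python3 -m inch '[{"dp":[0.04,0.02,0.01],"twist":[0,0,0],"fingers":0},{"dp":[0.7822,0.3766,0.2115],"twist":[0,0,0],"fingers":0},{"dp":[0.7822,0.3766,0.2115],"twist":[0,0,0],"fingers":0},{"dp":[0.7822,0.3766,0.2115],"twist":[0,0,0],"fingers":0},{"dp":[0.7822,0.3766,0.2115],"twist":[0,0,0],"fingers":0},{"dp":[0.7822,0.3766,0.2115],"twist":[0,0,0],"fingers":0},{"dp":[0.7822,0.3766,0.2115],"twist":[0,0,0],"fingers":0},{"dp":[0.7822,0.3766,0.2115],"twist":[0,0,0],"fingers":0},{"dp":[0.7822,0.3766,0.2115],"twist":[0,0,0],"fingers":0},{"dp":[0.7822,0.3766,0.2115],"twist":[0,0,0],"fingers":0},{"dp":[0.7822,0.3766,0.2115],"twist":[0,0,0],"fingers":0},{"dp":[0.7822,0.3766,0.2115],"twist":[0,0,0],"fingers":0},{"dp":[0.7822,0.3766,0.2115],"twist":[0,0,0],"fingers":0},{"dp":[0.7822,0.3766,0.2115],"twist":[0,0,0],"fingers":0},{"dp":[0.7822,0.3766,0.2115],"twist":[0,0,0],"fingers":0},{"dp":[0.7822,0.3766,0.2115],"twist":[0,0,0],"fingers":0},{"dp":[0.7822,0.3766,0.2115],"twist":[0,0,0],"fingers":0},{"dp":[0.7822,0.3766,0.2115],"twist":[0,0,0],"fingers":0},{"dp":[0.7822,0.3766,0.2115],"twist":[0,0,0],"fingers":0},{"dp":[0.7822,0.3766,0.2115],"twist":[0,0,0],"fingers":0}]'
python3 - <<'E'
from go import *
calc(M(rig,[0,.150,.086])[0],Rt(rig[2],0))
t=shot('top','pics/t5.png')['color'];s=shot('side','pics/s5.png')['color']
K=lambda i,k:cv2.resize(i,None,fx=k,fy=k,interpolation=cv2.INTER_CUBIC)
cv2.imwrite('pics/c8.png',np.hstack([K(t[165:265,190:290],4),K(s[130:230,260:360],4)]))
E
```

```text
time: 15.2
ee_pos: [0.4763, 0.3833, 0.2495]
tool_rot: [[-0.277, 0.961, 0.001], [0.961, 0.277, -0.001], [-0.001, 0.0, -1.0]]
contact_force: [-0.6, -0.2, -0.1]
width: 0.001
grip_force: 0.0
t 15.2 dp [0.0057, -0.0019, 0.2044] tw [0.0001, 0.0002, -0.0001] J [38.9, 23.2, 7.2, 73.9, -0.1, 112.8] F [-0.6 -0.2 -0.1]
```

View pics/c8.png

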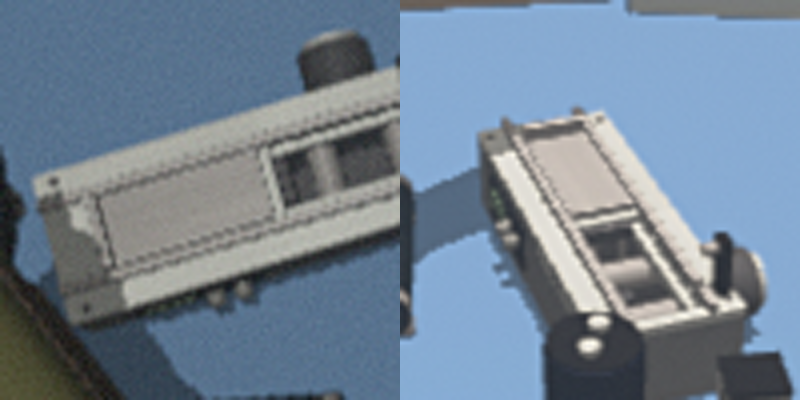

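Run:
```python
from go import *
c,s=np.cos(rig[2]),np.sin(rig[2])
for f,q,z,o in((T,(265,150),.088,(190,165)),(T,(280,220),.088,(190,165)),(T,(98,200),.102,(190,165)),(T,(112,272),.102,(190,165)),(S,(120,137),.102,(260,130)),(S,(184,120),.102,(260,130)),(S,(172,217),.088,(260,130)),(S,(235,208),.088,(260,130))):
    w=atz(f,q[0]/4+o[0],q[1]/4+o[1],z)[:2]-rig[:2]; print(f,(c*w[0]+s*w[1]).round(4),(-s*w[0]+c*w[1]).round(4))
print(proj(S,status.read_state()['ee_pos']),proj(T,status.read_state()['ee_pos']))
```

```text
pics/top0.png 0.0249 -0.0144
pics/top0.png -0.0313 -0.0107
pics/top0.png 0.0221 0.1165
pics/top0.png -0.0344 0.1202
pics/side0.png -0.0356 0.1015
pics/side0.png 0.0265 0.1125
pics/side0.png -0.0265 -0.0151
pics/side0.png 0.0267 -0.019
[[295.26743917 117.77143077]] [[192.10765258 217.21878455]]
```

The cover's -y edge is at rig y ≈ -0.011 and its lip at ≈ 0.12, so its lip is clear of the approach point at 0.150. I'll descend behind it.

```bash
python3 -m inch '[{"dp":[0.005,-0.002,0.05],"twist":[0,0,0],"fingers":0},{"dp":[0.0057,-0.002,0.1],"twist":[0,0,0],"fingers":0},{"dp":[0.0057,-0.002,0.15],"twist":[0,0,0],"fingers":0},{"dp":[0.0057,-0.002,0.185],"twist":[0,0,0],"fingers":0},{"dp":[0.0057,-0.002,0.196],"twist":[0,0,0],"fingers":0},{"dp":[0.0057,-0.002,0.2044],"twist":[0,0,0],"fingers":0},{"dp":[0.0057,-0.002,0.2044],"twist":[0,0,0],"fingers":0},{"dp":[0.0057,-0.002,0.2044],"twist":[0,0,0],"fingers":0}]'
python3 -c "
from go import *
calc(M(rig,[0,-.007,.088])[0],Rt(rig[2],0))"
```

```text
time: 16.1
ee_pos: [0.4745, 0.3889, 0.0873]
tool_rot: [[-0.278, 0.961, 0.003], [0.961, 0.278, 0.001], [-0.0, 0.003, -1.0]]
contact_force: [0.5, -0.2, 0.4]
width: 0.001
grip_force: 0.0
t 16.1 dp [-0.1982, -0.0017, -0.0009] tw [0.0005, 0.0, 0.0001] J [39.4, 28.4, -9.3, 52.1, -0.1, 113.2] F [ 0.5 -0.2  0.4]
```

```bash
python3 -m inch '[{"dp":[-0.01,0,0],"twist":[0,0,0],"fingers":0},{"dp":[-0.018,0,0],"twist":[0,0,0],"fingers":0},{"dp":[-0.024,0,0],"twist":[0,0,0],"fingers":0},{"dp":[-0.03,0,0],"twist":[0,0,0],"fingers":0},{"dp":[-0.038,0,0],"twist":[0,0,0],"fingers":0},{"dp":[-0.046,0,0],"twist":[0,0,0],"fingers":0},{"dp":[-0.054,0,0],"twist":[0,0,0],"fingers":0},{"dp":[-0.062,0,0],"twist":[0,0,0],"fingers":0},{"dp":[-0.07,0,0],"twist":[0,0,0],"fingers":0},{"dp":[-0.078,0,0],"twist":[0,0,0],"fingers":0},{"dp":[-0.086,0,0],"twist":[0,0,0],"fingers":0},{"dp":[-0.094,-0.001,0],"twist":[0,0,0],"fingers":0},{"dp":[-0.1,-0.001,0],"twist":[0,0,0],"fingers":0}]'
python3 -m inch '[{"dp":[-0.008,0,0],"twist":[0,0,0],"fingers":0},{"dp":[-0.016,0,0],"twist":[0,0,0],"fingers":0},{"dp":[-0.024,0,0],"twist":[0,0,0],"fingers":0},{"dp":[-0.032,0,0],"twist":[0,0,0],"fingers":0},{"dp":[-0.04,0,0],"twist":[0,0,0],"fingers":0},{"dp":[-0.048,0,0],"twist":[0,0,0],"fingers":0},{"dp":[-0.056,0,0],"twist":[0,0,0],"fingers":0},{"dp":[-0.064,0,0],"twist":[0,0,0],"fingers":0},{"dp":[-0.07,0,0],"twist":[0,0,0],"fingers":0},{"dp":[-0.07,0,0],"twist":[0,0,0],"fingers":0}]'
python3 -c "
from go import *
calc(M(rig,[0,-.007,.088])[0],Rt(rig[2],0))"
```

```text
time: 17.4
ee_pos: [0.4953, 0.3104, 0.0856]
tool_rot: [[-0.278, 0.961, 0.001], [0.961, 0.278, -0.001], [-0.002, 0.001, -1.0]]
contact_force: [0.7, 3.8, 0.5]
width: 0.001
grip_force: 1.7
time: 18.4
ee_pos: [0.5101, 0.2556, 0.0853]
tool_rot: [[-0.277, 0.961, -0.0], [0.961, 0.277, -0.004], [-0.003, -0.001, -1.0]]
contact_force: [0.1, -0.2, 0.3]
width: -0.0
grip_force: 0.0
t 18.4 dp [-0.0257, 0.002, -0.0033] tw [-0.0002, 0.0005, -0.0001] J [26.7, 25.0, -15.7, 49.4, -0.2, 100.6] F [ 0.1 -0.2  0.3]
```

```bash
python3 -m inch '[{"dp":[-0.004,0.001,-0.002],"twist":[0,0,0],"fingers":0},{"dp":[-0.008,0.002,-0.003],"twist":[0,0,0],"fingers":0},{"dp":[-0.012,0.002,-0.003],"twist":[0,0,0],"fingers":0},{"dp":[-0.016,0.002,-0.003],"twist":[0,0,0],"fingers":0},{"dp":[-0.018,0.002,-0.003],"twist":[0,0,0],"fingers":0},{"dp":[-0.018,0.002,-0.003],"twist":[0,0,0],"fingers":0}]'
python3 -m inch '[{"dp":[-0.002,0,0],"twist":[0,0,0],"fingers":0},{"dp":[-0.004,0,0],"twist":[0,0,0],"fingers":0},{"dp":[-0.004,0,0],"twist":[0,0,0],"fingers":0}]'
python3 -m inch '[{"dp":[-0.002,0,0],"twist":[0,0,0],"fingers":0},{"dp":[-0.004,0,0],"twist":[0,0,0],"fingers":0},{"dp":[-0.004,0,0],"twist":[0,0,0],"fingers":0}]'
python3 -c "
from go import *
calc(M(rig,[0,-.007,.088])[0],Rt(rig[2],0))"
```

```text
time: 19.0
ee_pos: [0.516, 0.2434, 0.0882]
tool_rot: [[-0.278, 0.961, 0.001], [0.961, 0.278, -0.002], [-0.002, 0.0, -1.0]]
contact_force: [-0.1, 0.2, -0.6]
width: 0.001
grip_force: 0.3
time: 19.3
ee_pos: [0.5169, 0.2406, 0.0881]
tool_rot: [[-0.278, 0.961, 0.001], [0.961, 0.278, -0.002], [-0.002, 0.0, -1.0]]
contact_force: [-0.6, 1.4, -1.2]
width: -0.001
grip_force: 0.5
time: 19.6
ee_pos: [0.5178, 0.2374, 0.0882]
tool_rot: [[-0.278, 0.961, 0.001], [0.961, 0.278, -0.002], [-0.002, 0.0, -1.0]]
contact_force: [-0.5, 0.8, -1.0]
width: -0.003
grip_force: 0.5
t 19.6 dp [-0.0012, -0.001, 0.0002] tw [0.0, 0.0003, 0.0001] J [24.7, 24.7, -15.8, 49.6, -0.1, 98.6] F [-0.5  0.8 -1. ]
```

```bash
for i in 1 2; do :; done; python3 -m inch '[{"dp":[-0.002,0,0],"twist":[0,0,0],"fingers":0},{"dp":[-0.002,0,0],"twist":[0,0,0],"fingers":0}]'
python3 -m inch '[{"dp":[-0.002,0,0],"twist":[0,0,0],"fingers":0},{"dp":[-0.002,0,0],"twist":[0,0,0],"fingers":0}]'
python3 -m inch '[{"dp":[-0.002,0,0],"twist":[0,0,0],"fingers":0},{"dp":[-0.002,0,0],"twist":[0,0,0],"fingers":0}]'
```

```text
time: 19.8
ee_pos: [0.5183, 0.2359, 0.0882]
tool_rot: [[-0.278, 0.961, 0.001], [0.961, 0.278, -0.002], [-0.002, 0.0, -1.0]]
contact_force: [-0.4, 1.6, -1.3]
width: 0.002
grip_force: 0.6
time: 20.0
ee_pos: [0.5182, 0.2357, 0.0882]
tool_rot: [[-0.279, 0.96, -0.0], [0.96, 0.279, 0.001], [0.001, -0.0, -1.0]]
contact_force: [-1.3, 4.8, -0.4]
width: -0.003
grip_force: 2.5
time: 20.2
ee_pos: [0.5181, 0.2355, 0.0882]
tool_rot: [[-0.279, 0.96, -0.002], [0.96, 0.279, 0.004], [0.004, -0.0, -1.0]]
contact_force: [-2.7, 8.7, -0.7]
width: 0.002
grip_force: 4.3
```

```bash
python3 -m inch '[{"dp":[0.01,0,0],"twist":[0,0,0],"fingers":0},{"dp":[0.015,0,0],"twist":[0,0,0],"fingers":0},{"dp":[0.015,0,-0.03],"twist":[0,0,0],"fingers":0},{"dp":[0.015,0,-0.05],"twist":[0,0,0],"fingers":0},{"dp":[0.015,0,-0.05],"twist":[0,0,0],"fingers":0},{"dp":[0.015,0,-0.05],"twist":[0,0,0],"fingers":0}]'
python3 -c "
from go import *
d=np.array([.5181,.2355])-rig[:2];print(-np.sin(rig[2])*d[0]+np.cos(rig[2])*d[1])
calc(M(rig,[0,-.023,.107])[0],Rt(rig[2],0))"
```

```text
time: 20.8
ee_pos: [0.516, 0.2445, 0.1282]
tool_rot: [[-0.278, 0.961, 0.002], [0.961, 0.278, -0.002], [-0.002, 0.001, -1.0]]
contact_force: [-0.4, -1.1, -0.9]
width: -0.004
grip_force: 0.0
-0.007958920033415428
t 20.8 dp [-0.0303, -0.0014, 0.0265] tw [0.0002, 0.0003, 0.0001] J [25.4, 22.8, -12.2, 55.0, -0.1, 99.3] F [-0.4 -1.1 -0.9]
```

```bash
python3 -m inch '[{"dp":[-0.015,-0.001,0],"twist":[0,0,0],"fingers":0},{"dp":[-0.0303,-0.0014,0.005],"twist":[0,0,0],"fingers":0},{"dp":[-0.0303,-0.0014,0.015],"twist":[0,0,0],"fingers":0},{"dp":[-0.0303,-0.0014,0.0265],"twist":[0,0,0],"fingers":0},{"dp":[-0.0303,-0.0014,0.031],"twist":[0,0,0],"fingers":0},{"dp":[-0.0303,-0.0014,0.033],"twist":[0,0,0],"fingers":0},{"dp":[-0.0303,-0.0014,0.035],"twist":[0,0,0],"fingers":0},{"dp":[-0.0303,-0.0014,0.035],"twist":[0,0,0],"fingers":0}]'
python3 -m inch '[{"dp":[0,0,0.0015],"twist":[0,0,0],"fingers":0},{"dp":[0,0,0.003],"twist":[0,0,0],"fingers":0},{"dp":[0,0,0.004],"twist":[0,0,0],"fingers":0},{"dp":[0,0,0.004],"twist":[0,0,0],"fingers":0}]'
python3 -m inch '[{"dp":[0,0,0.0015],"twist":[0,0,0],"fingers":0},{"dp":[0,0,0.003],"twist":[0,0,0],"fingers":0},{"dp":[0,0,0.003],"twist":[0,0,0],"fingers":0}]'
```

```text
time: 21.6
ee_pos: [0.5213, 0.2212, 0.1003]
tool_rot: [[-0.279, 0.96, 0.001], [0.96, 0.279, -0.001], [-0.002, 0.0, -1.0]]
contact_force: [-1.0, -0.3, 0.0]
width: 0.002
grip_force: 0.0
time: 22.0
ee_pos: [0.5215, 0.2217, 0.0978]
tool_rot: [[-0.279, 0.96, 0.001], [0.96, 0.279, -0.0], [-0.0, 0.001, -1.0]]
contact_force: [-2.7, 0.8, 5.1]
width: -0.001
grip_force: 2.4
time: 22.3
ee_pos: [0.5214, 0.222, 0.0955]
tool_rot: [[-0.279, 0.96, 0.001], [0.96, 0.279, 0.001], [0.0, 0.001, -1.0]]
contact_force: [-2.1, 1.5, 4.5]
width: 0.002
grip_force: 2.5
```

```bash
python3 -m inch '[{"dp":[0,0,0.0015],"twist":[0,0,0],"fingers":0},{"dp":[0,0,0.003],"twist":[0,0,0],"fingers":0},{"dp":[0,0,0.003],"twist":[0,0,0],"fingers":0}]'
python3 -m inch '[{"dp":[0,0,0.0015],"twist":[0,0,0],"fingers":0},{"dp":[0,0,0.0025],"twist":[0,0,0],"fingers":0},{"dp":[0,0,0.0025],"twist":[0,0,0],"fingers":0}]'
```

```text
time: 22.6
ee_pos: [0.5214, 0.2223, 0.094]
tool_rot: [[-0.279, 0.96, 0.001], [0.96, 0.279, 0.001], [0.001, 0.002, -1.0]]
contact_force: [-3.9, 1.3, 10.7]
width: -0.004
grip_force: 5.4
time: 22.9
ee_pos: [0.5214, 0.2223, 0.0938]
tool_rot: [[-0.279, 0.96, 0.003], [0.96, 0.279, 0.002], [0.001, 0.003, -1.0]]
contact_force: [-8.0, -0.6, 21.8]
width: 0.004
grip_force: 11.1
```

The force climbed to 22 N at z = 0.094, which is the flush lip height. I'll retract and check both results.

```bash
python3 -m inch '[{"dp":[0,0,-0.005],"twist":[0,0,0],"fingers":0},{"dp":[0,0,-0.03],"twist":[0,0,0],"fingers":0},{"dp":[0,0,-0.08],"twist":[0,0,0],"fingers":0},{"dp":[0.05,0,-0.14],"twist":[0,0,0],"fingers":0},{"dp":[0.1,0,-0.2],"twist":[0,0,0],"fingers":0},{"dp":[0.15,-0.05,-0.2],"twist":[0,0,0],"fingers":0},{"dp":[0.2,-0.1,-0.2],"twist":[0,0,0],"fingers":0},{"dp":[0.25,-0.15,-0.2],"twist":[0,0,0],"fingers":0},{"dp":[0.3,-0.2,-0.2],"twist":[0,0,0],"fingers":0},{"dp":[0.3,-0.25,-0.2],"twist":[0,0,0],"fingers":0},{"dp":[0.3,-0.25,-0.2],"twist":[0,0,0],"fingers":0},{"dp":[0.3,-0.25,-0.2],"twist":[0,0,0],"fingers":0},{"dp":[0.3,-0.25,-0.2],"twist":[0,0,0],"fingers":0}]'
python3 - <<'E'
from go import *
t=shot('top','pics/t6.png')['color'];s=shot('side','pics/s6.png')['color']
K=lambda i,k:cv2.resize(i,None,fx=k,fy=k,interpolation=cv2.INTER_CUBIC)
cv2.imwrite('pics/c9.png',np.hstack([K(s[130:325,270:370],3),K(t[165:360,190:290],3)[:,:0],K(t[160:258,195:320],3.98)[:,:497].copy() if 0 else cv2.copyMakeBorder(K(t[160:258,195:320],3.98),0,195,0,0,cv2.BORDER_CONSTANT)]))
E
```

```text
time: 24.2
ee_pos: [0.2625, 0.3966, 0.25]
tool_rot: [[-0.28, 0.96, 0.002], [0.96, 0.28, -0.001], [-0.001, 0.002, -1.0]]
contact_force: [0.3, 0.2, 0.1]
width: 0.004
grip_force: 0.0
```

View pics/c9.png

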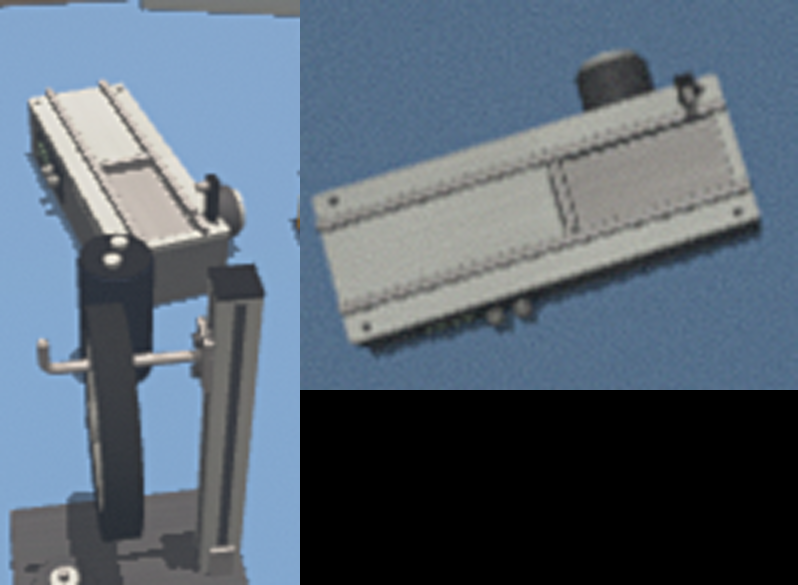

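The wheel hangs on the hook's arm with its ring around (118,420) and the tip at (42,345). The cover lies in the recess, with its lip at (563,195) in the top crop.

```bash
python3 -c "
from bench import job; print(job.sign_off())"
```

```text
the job is handed in; nothing more can be done
None
```

The wheel hangs on the J-hook and the cover is pressed down flush over the rollers, judging by the last pictures and the press force. I handed the job in at about 24 s; sign-off returned no verdict.

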